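Lever up a granite gauge stand and shim its short foot

TASK

The granite gauge stand leans forward because its front foot is short. With the blue-handled pry bar over the steel fulcrum block, lever the stand's front edge up and leave the bar lying with its handle down so that it holds the stand, slide the brass shim under the raised front foot until the foot is over the middle of its seat, then raise the handle to let the stand down gently on the shim, draw the bar out and lay it flat on the bench, clear of stand and block. Do not push the stand with the hand or shift it along the bench, keep the round spirit level standing on it, and leave the jar and the specimen alone.

Things in the scene. Friction and masses are not known exactly. Their poses are not given: they have to be found in the camera images.
- stand_edge (a point): middle of the lower front edge of the loose light grey granite gauge stand (slab 140 front to back, 190 wide, 35 high, 2.4 to 3.2 kg; behind its middle a column with dial gauge, 192 high in all). x axis points to the back, y to the left, z up at the start. At the start the flat underside is 17 mm over the bench here; the lift hinges on two rear feet 120 mm behind this edge
- stand_foot (a point): centre of the sole of the stand's front foot, a round black foot of 22 mm diameter in the middle of its width, 22 mm behind the front edge; on the bench (z = 0) at the start. It is 5 mm shorter than the rear feet
- stand_top (a point): point on the slab's top near its front left corner, where the spirit level stands; z axis is the slab's own upward normal, x points to its back. It leans 2.9 degrees forward at the start and is plumb once the foot stands on the shim
- fulcrum_top (a point): middle of the crest of the fulcrum block, a loose steel block (34 x 36 mm, 0.3 kg) with a round top of 8 mm radius, 21 mm over the bench; the crest runs along y, 36 mm long, parallel to the stand's edge. It already stands where it is needed, 21 to 26 mm in front of the edge and about 62 mm to the right of the foot
- bar_grip (a point): grip point of the pry bar, near its centre of mass, 8 mm over its underside. Straight bar 266 long, at the blue handle 22 wide and 16 high with flat upright sides, 0.7 kg; x axis along the bar to the blade, z up when it lies flat. Left with the blade under the stand, over the block, and the handle's end down on the bench, its own weight holds the stand up
- bar_tip (a point): tip of the bar's blade, 150 mm ahead of the grip point, half-way up the blade, which is 22 wide and 4 thick with its underside 1 mm above that of the handle, straight along the bar. 44 mm behind the tip the bar becomes 14 high. With the blade 15 mm under the stand and the handle's end on the bench the front foot is raised by about 10 mm
- bar_butt (a point): rear end of the bar's handle, 116 mm behind the grip point, half-way up it
- shim_seat (a point): centre of the top of the shim's seat, a brass plate 42 long, 32 wide, 5 thick lying flat on the bench, that belongs under the foot; x axis points from the finger tab to the seat, the way it is pushed in; a tail 18 wide and 5 thick joins it to the tab
- shim_tab (a point): centre of the shim's upright red finger tab, 58 mm behind the seat's centre: 15 along x, 20 wide along y, from 4 to 28 mm over the bench. Axes as the seat's. The shim weighs 90 g
- bullseye_level: round white and green spirit level, 38 diameter, 10 high, loose on top of the stand; origin under its centre
- sample_jar: yellow-lidded sample jar, 38 diameter, 48 high, left of the stand, a bystander; origin under its centre
- specimen: green round mounted specimen, 30 diameter, 19 high, right of the stand, a bystander; origin under its centre
Mind the look-alikes: they are no part of the job. Of the things like the bullseye_level, leave any that is turquoise; of the rest the smaller one is meant.

How it is judged:
On the way, in this order (a step that is already met when the one before it is completed fails the run):
1. the bar, bearing on the fulcrum block, holds the stand's front foot at least 7 mm off the bench (height (world z) of stand_foot above 0.007 m and contact force between pry_bar and gauge_stand above 2 N and contact force between pry_bar and fulcrum above 2 N), for 0.3 s.
2. the shim's seat lies under the raised foot (within 11 mm of centre) while the bar still holds the stand up (height (world z) of stand_foot above 0.0055 m and horizontal distance between stand_foot and shim_seat below 0.011 m and height (world z) of shim_seat below 0.0065 m and contact force between pry_bar and gauge_stand above 2 N), for 0.2 s.
At the end, for the whole second after the job is handed in: The front foot stands on the shim, within 11 mm of its seat's centre; the stand is level within 0.7 degree, the spirit level flat on it; the bar lies flat on the bench, touching neither stand nor block, its tip at least 20 mm in front of the front edge or over 115 mm from its middle; all at rest (horizontal distance between stand_foot and shim_seat below 0.011 m and contact force between gauge_stand and shim above 3 N and angle between stand_top's own z axis and vertical below 0.012 rad and contact force between pry_bar and gauge_stand below 0.05 N and contact force between pry_bar and fulcrum below 0.05 N and height (world z) of bar_tip below 0.008 m and height (world z) of bar_butt below 0.013 m and height (world z) of bullseye_level above 0.05 m and angle between bullseye_level's own z axis and vertical below 0.02 rad and linear speed of each of pry_bar, gauge_stand below 0.01 m/s and (x of bar_tip in the frame of stand_edge below -0.02 m or horizontal distance between bar_tip and stand_edge above 0.115 m)).
It fails at once if the stand is dropped or jerked (faster than 0.1 m/s) (linear speed of gauge_stand above 0.1 m/s).
It fails at once if the stand is shifted by more than 25 mm (distance of stand_foot from where it was at the start of the episode above 0.025 m).
It fails at once if the hand or arm pushes on the stand with more than 5 N (contact force between any of the arm, the fingers and gauge_stand above 5 N).
It fails at once if the spirit level comes off the stand (height (world z) of bullseye_level below 0.04 m).
It fails at once if the jar or the specimen is moved by more than 20 mm (distance of any of sample_jar, specimen from where it was at the start of the episode above 0.02 m).
It also fails if it takes over 72 s, if anything falls off the work surface, if the arm or the gripper's body presses on something with over 40 N, if the wrist force passes 120 N, or if a joint passes its speed limit or range.

ROBOT

A 6-joint arm with a two-finger parallel gripper is mounted at the origin on a cart in front of the work surface, level with it; the furniture and walls round the work are solid. World frame = base frame: x ahead of the robot, y to its left, z up, the work surface at z = 0. Lengths are in m, angles in rad, forces in N, time in s.
With the tool pointing down it reaches from about 0.35 to 0.975 m from the base axis. Payload 4.9 kg.
Tool frame: the origin (TCP) lies midway between the tips of the shut fingers; the grasp point (between the pads) lies 19 mm behind it; z points along the fingers, y is the line along which they close (so a half turn about z gives the same grasp; the last joint's range is limited). The gripper opens to 85 mm and grips with 20 to 120 N. Pads are 22 mm wide; open, the fingers measure 114 mm over their backs; the gripper's body (76 mm by 85 mm) begins 54 mm behind the grasp point. The pads swing forward as they close: fully open they stand 13 mm farther back than shut.
Start: joints at [-1.327, 0.053, 1.613, -0, 1.476, -0.119], TCP at [0.222, -0.584, 0.231] pointing down, gripper open.
Joint ranges: [-3.01, 3.01], [-1.01, 2.22], [0.06, 2.58], [-1.02, 4.17], [0.09, 2.62], [-3.14, 3.14]. Speed limits (rad/s): [2.57, 2.57, 3.14, 3.14, 3.14, 3.14].

INTERFACE

Orientations are given as a rotation vector (axis times angle).
In Python, from station import ctrl, optics, job gives the robot as it stands.
- The arm moves only by the shell command python3 -m jog 'ROWS' [OPENING] [FORCE]. ROWS is JSON, a list of rows, each a list of 2 entries, a list of its own where there are three numbers: the shift along the tool's x, y, z in m, then the turn, a rotation vector about the tool's x, y, z in rad. A call has 1 to 5 rows; each row is the pose to reach, as a shift and turn from the pose commanded when the call began, along the tool's axes at that moment; what a row does not reach only later rows make up. A row lasts 1/10 s, in which the tool goes at most 50 mm and 8.59 degrees, less where a joint would pass 70% of its speed; a pose out of reach is approached as far as the arm can. A call with a gripper value outside its range is refused whole. OPENING is the opening, from 0 (shut) to 1 (fully open), set as the call begins (- or left out, the last holds). The fingers move at their own pace and stop on an object; FORCE is the grip in N (left out, the last holds). Time passes only in rows, so rows that repeat a pose let the fingers close. It gives the time, the measured TCP pose, the force, the opening and the grip force at its end, in the units of the state.
- ctrl.get_obs(): the state, without advancing time (a new reading comes with each control period).
- optics.get_image(name): name is "scene" or "top" or "wrist"; returns a dict with "image" (384x512x3 uint8, blue, green, red), "fx", "fy", "cx", "cy" (pixels), "rvec" (rotation vector, rad) and "tvec" (3), from world to camera coordinates, as OpenCV has them; the wrist camera has in their place "mount" (4x4, takes a point from camera to tool coordinates, whose origin is the TCP and whose axes are the flange's). Camera axes: x right, y down, z forward; pixel columns grow to the right and rows downward; lengths in m; the calibration is good to about 2 mm. A picture is of the moment at which its call begins: read the wrist's pose just before it. There is no depth.
- job.finish_job(): hands the job in; it is judged then, once.
The state is a dict: "t": time; "q": joint angles; "dq": joint speeds; "effort": joint torques, N m; "tool_pos": TCP position; "tool_rot": TCP orientation; "contact_force": force on the tool from outside, world axes, zero at the start; "wrist_torque": the same for the moment, N m; "opening": finger opening in m; "grip_force": force on a finger pad.
Only numpy, scipy, OpenCV 4.12 (cv2) and the standard library are available. Lean on these libraries where they do the work, as an engineer would, in place of code of your own. Each camera call takes 0.05 s, during which the arm holds its last target. There are 200 camera calls.

## Working session

There is one attempt and no reset: what is moved stays moved. The work goes in short steps, Python scripts to look and compute and a shell command to move; the robot and the scene stay as the last step left them, time stands still between calls to the robot, and variables do not carry over. Pictures are saved under pics/ and viewed, at most 15 in all, crops included, and the job is handed in when it is done.

```bash
ls; mkdir -p pics
python3 - <<'E'
from station import ctrl, optics
import cv2,numpy as np
o=ctrl.get_obs(); print(o)
ims=[]
for n in("scene","top"):
    d=optics.get_image(n); cv2.imwrite(f"pics/{n}0.png",d["image"]); np.save(f"pics/{n}0.npy",d,allow_pickle=True)
    print(n,d["fx"],d["cx"],d["cy"],d["rvec"],d["tvec"])
E
```

```text
pics
{'t': 0.0, 'q': array([-1.32701525e+00,  5.33523016e-02,  1.61428418e+00,  4.82943575e-05,
        1.47599073e+00, -1.19017750e-01]), 'dq': array([ 0.00080119, -0.00102166,  0.0011232 , -0.00018394,  0.00090155,
        0.00036088]), 'effort': array([-3.59214400e-04, -3.93677974e+01, -3.70176172e+01, -1.03614177e-04,
        7.08110645e-03, -5.18696467e-06]), 'tool_pos': array([ 0.22166093, -0.5837153 ,  0.23007171]), 'tool_rot': array([-3.08804708e+00, -5.66388793e-01,  1.23788944e-04]), 'contact_force': array([-0.98548389,  0.38206442,  0.18622425]), 'wrist_torque': array([ 0.06748039,  0.05735544, -0.03062926]), 'grip_force': 0.0, 'opening': 0.08550066557213117}
scene 416.8916454550323 259.1839845695275 187.16237539257355 [ 0.93333763 -2.42357396  1.10727211] [0.57052584 0.15175395 0.92510005]
top 433.3437174415809 256.4213542462292 199.57050115039868 [ 2.14467859 -2.18123284  0.1060017 ] [0.26134677 0.52231322 1.02695898]
```

View pics/scene0.png

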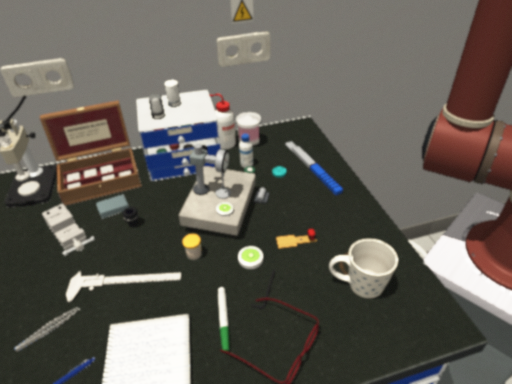

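View pics/top0.png

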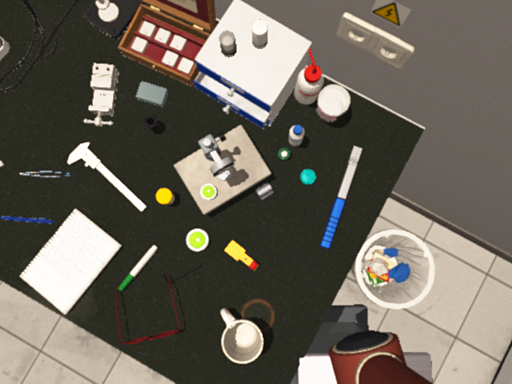

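The top view shows the bar from blade (357,148) to blue butt (326,246), the shim at seat (236,249) with its tab at (255,265), the stand's front edge from (207,213) to (272,172), and the block at (265,191). The level on the stand is at (208,190).

```bash
cat > h.py <<'E'
import numpy as np,cv2
from scipy.spatial.transform import Rotation as R
from station import ctrl,optics
def cam(name):
    o=ctrl.get_obs(); d=optics.get_image(name)
    if name=="wrist":
        M=np.array(d["mount"]); T=np.eye(4); T[:3,:3]=R.from_rotvec(o["tool_rot"]).as_matrix(); T[:3,3]=o["tool_pos"]
        W=T@M
    else:
        V=np.eye(4); V[:3,:3]=R.from_rotvec(np.ravel(d["rvec"])).as_matrix(); V[:3,3]=np.ravel(d["tvec"]); W=np.linalg.inv(V)
    d["W"]=W; return d
def ray(d,p):
    p=np.atleast_2d(p).astype(float)
    c=np.c_[(p[:,0]-d["cx"])/d["fx"],(p[:,1]-d["cy"])/d["fy"],np.ones(len(p))]
    return d["W"][:3,3],c@d["W"][:3,:3].T
def onz(d,p,z):
    c,r=ray(d,p); return c+r*((z-c[2])/r[:,2])[:,None]
def cross(d1,p1,d2,p2):
    A=[];b=[]
    for d,p in((d1,p1),(d2,p2)):
        c,r=ray(d,p); r=r[0]/np.linalg.norm(r[0]); P=np.eye(3)-np.outer(r,r); A.append(P); b.append(P@c)
    x=np.linalg.lstsq(np.vstack(A),np.hstack(b),rcond=None); return x[0]
def proj(d,X):
    X=np.atleast_2d(X); c=(X-d["W"][:3,3])@d["W"][:3,:3]
    return np.c_[c[:,0]/c[:,2]*d["fx"]+d["cx"],c[:,1]/c[:,2]*d["fy"]+d["cy"]]
def blobs(d,lo,hi,amin=30):
    h=cv2.cvtColor(d["image"],cv2.COLOR_BGR2HSV); m=cv2.inRange(h,np.array(lo),np.array(hi))
    n,l,s,c=cv2.connectedComponentsWithStats(m)
    return [(c[i].round(1),s[i,4],cv2.minAreaRect(np.argwhere(l==i)[:,::-1].astype(np.float32))) for i in range(1,n) if s[i,4]>=amin]
E
python3 - <<'E'
from h import *
t=cam("top");s=cam("scene")
np.set_printoptions(precision=4,suppress=True)
for nm,lo,hi in(("blue",(100,120,60),(125,255,255)),("red",(0,150,90),(8,255,255)),("brass",(12,100,90),(28,255,255)),("green",(35,60,60),(90,255,255))):
  for q,d in(("top",t),("scene",s)):
    print(nm,q,[(tuple(c),a,tuple(np.round(onz(d,c,0.01)[0],3))) for c,a,r in blobs(d,lo,hi,20)])
im=cv2.resize(t["image"][110:270,160:375],None,fx=3.6,fy=3.6,interpolation=cv2.INTER_CUBIC)
cv2.imwrite("pics/c1.png",im)
for p in([357,148],[326,246],[236,249],[207,213],[272,172],[174,167],[265,191]): print(p,onz(t,p,0.02))
E
```

```text
blue top [((np.float64(210.3), np.float64(73.5)), np.int32(163), (np.float64(0.856), np.float64(0.365), np.float64(0.01))), ((np.float64(207.2), np.float64(91.7)), np.int32(142), (np.float64(0.807), np.float64(0.374), np.float64(0.01))), ((np.float64(254.7), np.float64(100.3)), np.int32(168), (np.float64(0.783), np.float64(0.253), np.float64(0.01))), ((np.float64(248.8), np.float64(117.0)), np.int32(148), (np.float64(0.739), np.float64(0.268), np.float64(0.01))), ((np.float64(297.6), np.float64(128.9)), np.int32(69), (np.float64(0.706), np.float64(0.146), np.float64(0.01))), ((np.float64(332.3), np.float64(222.9)), np.int32(539), (np.float64(0.468), np.float64(0.067), np.float64(0.01))), ((np.float64(27.1), np.float64(219.3)), np.int32(174), (np.float64(0.489), np.float64(0.822), np.float64(0.01))), ((np.float64(390.8), np.float64(251.8)), np.int32(91), (np.float64(0.395), np.float64(-0.073), np.float64(0.01))), ((np.float64(399.7), np.float64(272.3)), np.int32(281), (np.float64(0.345), np.float64(-0.093), np.float64(0.01)))]
blue scene [((np.float64(201.6), np.float64(131.6)), np.in
[... 5524 characters left out ...]
t64(278.8), np.float64(171.0)), np.int32(177), (np.float64(0.583), np.float64(0.128), np.float64(0.01))), ((np.float64(224.4), np.float64(207.3)), np.int32(77), (np.float64(0.59), np.float64(0.329), np.float64(0.01))), ((np.float64(250.1), np.float64(254.9)), np.int32(198), (np.float64(0.436), np.float64(0.398), np.float64(0.01))), ((np.float64(224.0), np.float64(337.6)), np.int32(218), (np.float64(0.335), np.float64(0.575), np.float64(0.01)))]
[357, 148] [[0.652  0.0007 0.02  ]]
[326, 246] [[0.4114 0.0856 0.02  ]]
[236, 249] [[0.4078 0.3041 0.02  ]]
[207, 213] [[0.4966 0.3742 0.02  ]]
[272, 172] [[0.5955 0.2129 0.02  ]]
[174, 167] [[0.6124 0.4557 0.02  ]]
[265, 191] [[0.5485 0.2311 0.02  ]]
```

View pics/c1.png

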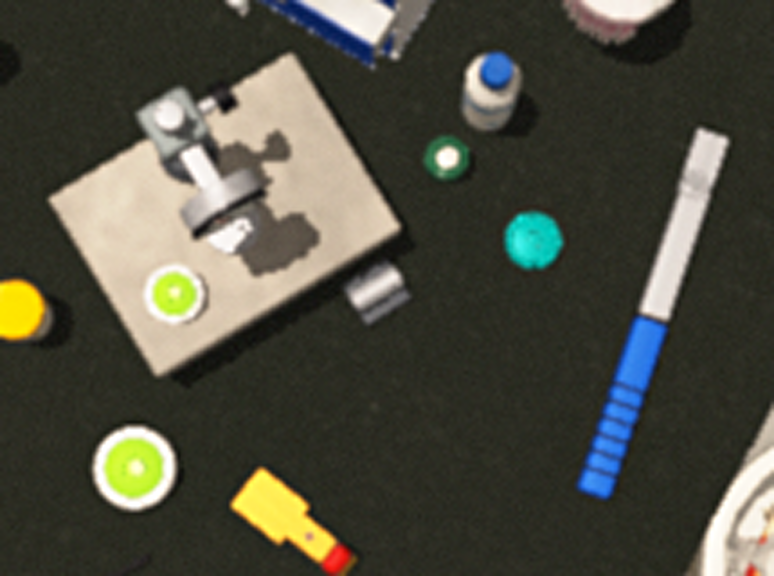

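The crop shows the slab corners at (160,376), (401,232), (293,53) and (48,200), and the block crest at about (376,286). The bar runs from blade end (713,134) to butt (596,491). The shim seat is at (270,507) and its tab at (338,557).

```bash
cat >> h.py <<'E'
np.set_printoptions(precision=4,suppress=True)
def pose(yaw,pitch=0):
    "tool x along yaw (deg), pitched nose-down by pitch deg"
    x=R.from_euler('z',yaw,degrees=True); return x*R.from_euler('y',pitch,degrees=True)*R.from_euler('x',180,degrees=True)
def rel(pos,yaw,pitch=0,base=None):
    o=ctrl.get_obs(); p,r=(o["tool_pos"],R.from_rotvec(o["tool_rot"])) if base is None else base
    print("shift",r.inv().apply(np.array(pos)-p),"turn",(r.inv()*pose(yaw,pitch)).as_rotvec())
def now():
    o=ctrl.get_obs(); r=R.from_rotvec(o["tool_rot"]).as_matrix(); x=r[:,0]
    print("t",round(o["t"],2),"p",o["tool_pos"],"yaw",round(np.degrees(np.arctan2(x[1],x[0])),2),"pitch",round(-np.degrees(np.arcsin(x[2])),2),"z",r[:,2],"F",o["contact_force"],"op",round(o["opening"],4),"g",round(o["grip_force"],1))
E
python3 - <<'E'
from h import *
t=cam("top");s=cam("scene")
f=lambda p:np.array(p)/3.6+[160,110]-0.36
tip=onz(t,f([713,134]),.005)[0];butt=onz(t,f([596,491]),.016)[0]
d=(tip-butt)[:2];print("bar",tip,butt,np.linalg.norm(d),np.degrees(np.arctan2(d[1],d[0])))
g=tip[:2]+(butt-tip)[:2]*150/266;print("grip",g)
c=[onz(t,f(p),z)[0] for p,z in zip([[160,376],[401,232],[293,53],[48,200]],[.052,.052,.059,.059])]
print("corners",np.array(c))
e=(c[0]-c[1])[:2];b=(c[2]+c[3]-c[0]-c[1])[:2];print("W",np.linalg.norm(e),"D",np.linalg.norm(b)/2,"yaws",np.degrees(np.arctan2(e[1],e[0]))-90,np.degrees(np.arctan2(b[1],b[0])))
print("block",onz(t,f([376,286]),.021));print("shim",onz(t,f([270,507]),.005),onz(t,f([338,557]),.028))
for lo,hi,q in(((100,120,60),(125,255,255),[332.3,222.9]),((0,150,90),(8,255,255),[253,265])):
    pt=[min(blobs(d,lo,hi),key=lambda b:np.linalg.norm(b[0]-proj(d,onz(t,q,.01))[0]))[0] for d in(t,s)]
    print("cross",cross(t,pt[0],s,pt[1]))
rel([g[0],g[1],.2],np.degrees(np.arctan2(d[1],d[0])))
E
```

```text
bar [ 0.6583 -0.0046  0.005 ] [0.4114 0.087  0.016 ] 0.2633745834100007 -20.35899039862077
grip [0.519 0.047]
corners [[0.4917 0.3773 0.052 ]
 [0.585  0.2163 0.052 ]
 [0.7065 0.2864 0.059 ]
 [0.6096 0.4504 0.059 ]]
W 0.18609290095409922 D 0.13947631188805557 yaws 30.10818530629936 30.894662695802364
block [[0.5531 0.2333 0.021 ]]
shim [[0.4041 0.3084 0.005 ]] [[0.3705 0.262  0.028 ]]
cross [0.4674 0.066  0.0062]
cross [0.3693 0.2641 0.0239]
shift [ 0.5019 -0.4845  0.0313] turn [-0.0007  0.0002  0.7181]
```

```bash
python3 -m jog '[[[0.02,-0.02,0],[0,0,0]],[[0.05,-0.048,0],[0,0,0]],[[0.08,-0.077,0],[0,0,0]],[[0.11,-0.106,0],[0,0,0]],[[0.14,-0.135,0],[0,0,0]]]' 1
python3 -m jog '[[[0.03,-0.029,0],[0,0,0]],[[0.06,-0.058,0],[0,0,0]],[[0.09,-0.087,0],[0,0,0]],[[0.12,-0.116,0],[0,0,0]],[[0.15,-0.145,0],[0,0,0]]]'
python3 -m jog '[[[0.03,-0.029,0],[0,0,0.1]],[[0.06,-0.058,0],[0,0,0.22]],[[0.09,-0.087,0],[0,0,0.34]],[[0.12,-0.116,0.01],[0,0,0.46]],[[0.15,-0.144,0.02],[0,0,0.58]]]'
python3 - <<'E'
from h import *
rel([.519,.047,.2],-20.36); now()
E
```

```text
t: 0.8
tool_pos: [0.3052, -0.4069, 0.2313]
tool_rot: [3.09, 0.566, 0.0]
contact_force: [0.9, -1.0, 0.0]
opening: 0.0855
grip_force: 0.0
t: 1.3
tool_pos: [0.3939, -0.218, 0.2315]
tool_rot: [3.09, 0.566, 0.001]
contact_force: [0.7, 0.1, -0.2]
opening: 0.0854
grip_force: 0.0
t: 1.8
tool_pos: [0.4834, -0.03, 0.2117]
tool_rot: [3.122, -0.348, 0.003]
contact_force: [0.8, -1.7, -0.4]
opening: 0.0858
grip_force: 0.0
shift [ 0.0177 -0.083   0.0117] turn [-0.     -0.0018  0.1335]
t 1.8 p [ 0.4834 -0.03    0.2117] yaw -12.71 pitch -0.11 z [ 0.0018 -0.0005 -1.    ] F [ 0.7806 -1.662  -0.3985] op 0.0858 g 0.0
```

```bash
python3 -m jog '[[[0.005,-0.025,0],[0,0,0.04]],[[0.012,-0.055,0.005],[0,0,0.09]],[[0.018,-0.083,0.01],[0,0,0.1335]],[[0.018,-0.083,0.012],[0,0,0.1335]],[[0.018,-0.083,0.012],[0,0,0.1335]]]'
python3 - <<'E'
from h import *
now(); d=cam("wrist"); print(d["W"][:3,3]); cv2.imwrite("pics/w1.png",d["image"])
print(proj(d,[[.519,.047,.016]]))
for c,a,r in blobs(d,(100,120,60),(125,255,255),300): print(c,a,r,onz(d,cv2.boxPoints(r),.016))
E
```

```text
t: 2.3
tool_pos: [0.5178, 0.0456, 0.1988]
tool_rot: [3.093, -0.545, -0.002]
contact_force: [-0.7, -0.6, -0.2]
opening: 0.0856
grip_force: 0.0
t 2.3 p [0.5178 0.0456 0.1988] yaw -19.99 pitch 0.06 z [-0.0013 -0.0004 -1.    ] F [-0.6861 -0.6094 -0.1974] op 0.0856 g 0.0
[0.5864 0.0218 0.3412]
[[253.4573 170.6225]]
[41.9 36.4] 1081 ((42.18965530395508, 36.77586364746094), (44.00979232788086, 29.896949768066406), 21.801406860351562) [[0.7179 0.2202 0.016 ]
 [0.7351 0.1971 0.016 ]
 [0.7094 0.1677 0.016 ]
 [0.6914 0.1905 0.016 ]]
[376.9 156.3] 463 ((377.7256774902344, 156.88494873046875), (20.319570541381836, 29.1623477935791), 41.18592834472656) [[ 0.4891 -0.0656  0.016 ]
 [ 0.5051 -0.0907  0.016 ]
 [ 0.4854 -0.1029  0.016 ]
 [ 0.4688 -0.0777  0.016 ]]
[251.5 183.5] 831 ((251.5, 183.5), (41.0, 19.0), 90.0) [[0.5312 0.0558 0.016 ]
 [0.5241 0.0364 0.016 ]
 [0.4799 0.0522 0.016 ]
 [0.4873 0.0724 0.016 ]]
```

View pics/w1.png

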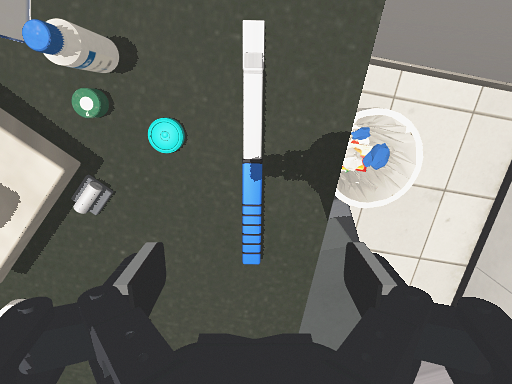

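The wrist view shows the bar nearly vertical in the image, from the blade end at (253.5,20) to the butt at (251.5,264). The block is at about (92,196).

Run:
```python
from h import *
d=cam("wrist")
t=onz(d,[253.5,20],.005)[0];b=onz(d,[251.5,264],.012)[0];v=(t-b)[:2];y=np.degrees(np.arctan2(v[1],v[0]))
g=(b+(t-b)*116/266)[:2];print(t,b,np.linalg.norm(v),y,g)
print("block end faces",onz(d,[[92,196]],.021))
rel([*g,.004],y)
```

```text
[ 0.6599 -0.0052  0.005 ] [0.4102 0.089  0.012 ] 0.2668394629368122 -20.663831523982093 [0.5191 0.0479]
block end faces [[0.5545 0.2232 0.021 ]]
shift [-0.     -0.0034  0.1954] turn [ 0.0003 -0.      0.0096]
```

```bash
python3 -m jog '[[[0,-0.0034,0.02],[0,0,0.0096]],[[0,-0.0034,0.06],[0,0,0.0096]],[[0,-0.0034,0.1],[0,0,0.0096]],[[0,-0.0034,0.14],[0,0,0.0096]],[[0,-0.0034,0.165],[0,0,0.0096]]]' 1
python3 -m jog '[[[0,0,0.012],[0,0,0]],[[0,0,0.02],[0,0,0]],[[0,0,0.026],[0,0,0]],[[0,0,0.0285],[0,0,0]],[[0,0,0.0285],[0,0,0]]]' 0 80
python3 -m jog '[[[0,0,0],[0,0,0]],[[0,0,0],[0,0,0]],[[0,0,0],[0,0,0]],[[0,0,0],[0,0,0]],[[0,0,0],[0,0,0]]]'
python3 -c "
from h import *;now()"
```

```text
t: 2.9
tool_pos: [0.5173, 0.0475, 0.0315]
tool_rot: [3.09, -0.565, -0.005]
contact_force: [0.0, 0.6, -0.1]
opening: 0.0855
grip_force: 0.0
t: 3.4
tool_pos: [0.5201, 0.0483, 0.0069]
tool_rot: [3.091, -0.563, 0.002]
contact_force: [0.4, 0.0, 2.7]
opening: 0.0199
grip_force: 79.6
t: 3.9
tool_pos: [0.5202, 0.0484, 0.0068]
tool_rot: [3.091, -0.563, 0.003]
contact_force: [-0.7, -2.6, 6.2]
opening: 0.0191
grip_force: 79.9
t 3.9 p [0.5202 0.0484 0.0068] yaw -20.63 pitch -0.1 z [ 0.0016 -0.0006 -1.    ] F [-0.6516 -2.5583  6.1552] op 0.0191 g 79.9
```

```bash
python3 -m jog '[[[0,0,-0.02],[0,0,0]],[[0,0,-0.05],[0,0,0]],[[0,0,-0.09],[0,0,0]],[[0,0,-0.13],[0,0,0]],[[0,0,-0.16],[0,0,0]]]'
python3 - <<'E'
from h import *
rel([.489,.105,.2],30.5); now()
E
```

```text
t: 4.4
tool_pos: [0.5185, 0.0491, 0.1661]
tool_rot: [-3.09, 0.562, 0.002]
contact_force: [1.0, -0.4, -6.0]
opening: 0.0192
grip_force: 79.9
shift [-0.0474 -0.0419 -0.0338] turn [-0.0012  0.001  -0.8924]
t 4.4 p [0.5185 0.0491 0.1661] yaw -20.63 pitch 0.08 z [-0.001   0.0011 -1.    ] F [ 0.9734 -0.4481 -5.9805] op 0.0192 g 79.9
```

```bash
python3 -m jog '[[[-0.01,-0.01,-0.01],[0,0,-0.08]],[[-0.02,-0.02,-0.02],[0,0,-0.2]],[[-0.03,-0.03,-0.03],[0,0,-0.33]],[[-0.04,-0.04,-0.034],[0,0,-0.46]],[[-0.0474,-0.042,-0.034],[0,0,-0.58]]]'
python3 -m jog '[[[0,0,0],[0,0,-0.12]],[[0,0,0],[0,0,-0.23]],[[0,0,0],[0,0,-0.3124]],[[0,0,0],[0,0,-0.3124]],[[0,0,0],[0,0,-0.3124]]]'
python3 - <<'E'
from h import *
now(); d=cam("wrist");cv2.imwrite("pics/w2.png",cv2.resize(d["image"],None,fx=1.5,fy=1.5,interpolation=cv2.INTER_CUBIC))
E
```

```text
t: 4.9
tool_pos: [0.4884, 0.106, 0.1981]
tool_rot: [-3.12, -0.354, 0.004]
contact_force: [0.3, -1.1, -6.8]
opening: 0.0191
grip_force: 79.9
t: 5.4
tool_pos: [0.4887, 0.1048, 0.1979]
tool_rot: [-3.031, -0.823, 0.005]
contact_force: [0.5, -0.0, -7.6]
opening: 0.0193
grip_force: 79.8
t 5.4 p [0.4887 0.1048 0.1979] yaw 30.4 pitch 0.15 z [-0.0032  0.0003 -1.    ] F [ 0.5448 -0.0383 -7.57  ] op 0.0193 g 79.8
```

View pics/w2.png

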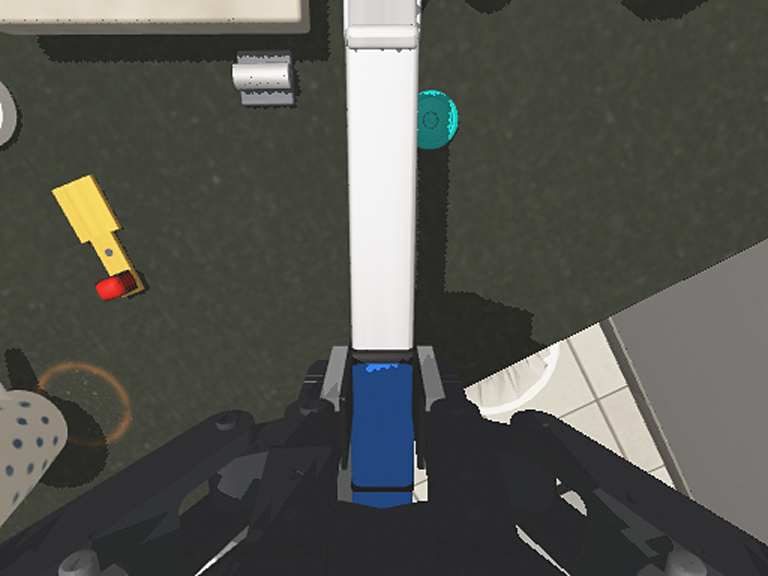

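The wrist view (1.5x) shows the block's bright crest at x 233–292, y about 65–88. The slab's right front corner is near (308,22–33). The shim tab is at (115,287) and the seat at (85,207).

Run:
```python
from h import *
d=cam("wrist"); g=cv2.cvtColor(d["image"],cv2.COLOR_BGR2GRAY).astype(int)
print("col130",g[8:80,130]); print("col175",g[8:80,175]); print("row51",g[51,145:205])
lo=[];
for u in range(60,200,5):
    c=g[5:40,u]; v=np.argmin(np.diff(c[8:]))+8+5+.5; lo.append((u,v))
lo=np.array(lo); k=np.polyfit(lo[:,0],lo[:,1],1); print(lo[::4],k)
P=onz(d,np.c_[[60,200],np.polyval(k,[60,200])],.017);e=(P[0]-P[1])[:2];print(P,"yaw",np.degrees(np.arctan2(e[1],e[0]))-90)
for p in([263,77],[233,77],[292,77]): print("crest",onz(d,np.array(p)/1.5,.021))
for p in([309,33],): print("corner",onz(d,np.array(p)/1.5,.017))
print("shim",onz(d,np.array([[85,207],[112,288]])/1.5,.005))
```

```text
col130 [211 211 212 214 200 179 161 132  91  95  99  96  99  97  99  56  41  44
  43  42  44  43  45  41  40  41  43  40  42  40  40  39  42  41  68  65
  64  64  63  64  62  64  64  67  68  67  68  70  67  68  67  66  71  70
  71  69  68  68  67  68  66  67  64  65  65  63  64  64  65  67  70  77]
col175 [217 218 218 221 207 184 166 130  94  98  96  95  99  98 100  38  41  41
  44  43  43  43  40  42  40  41  67  65  64  58  59 153 150 153 113 188
 198 208 224 237 244 246 247 240 226 208 189 176 162 148 136 106  49  60
  58 144 143 142 142 149 147 118  61  37  69  65  66  65  64  65  68  67]
row51 [ 71  71  68  64  65  67  65  67  64  52 234 237 235 236  97 236 235 234
 233 234 234 238  97 237 236 236 236 237 240  99 240 238 239 239 239 239
 239 239 240 240 240 241 241 241 241 246 228  99  86  90  50  43  45  42
  72  71  70  70  70  68]
[[ 60.   15.5]
 [ 80.   15.5]
 [100.   22.5]
 [120.   22.5]
 [140.   22.5]
 [160.   22.5]
 [180.   22.5]] [ 0.0414 14.8957]
[[0.5247 0.34   0.017 ]
 [0.5875 0.2229 0.017 ]] yaw 28.241262027195347
crest [[0.5534 0.2312 0.021 ]]
crest [[0.5437 0.2479 0.021 ]]
crest [[0.5629 0.2151 0.021 ]]
corner [[0.5913 0.2185 0.017 ]]
shim [[0.4093 0.3094 0.005 ]
 [0.3607 0.2701 0.005 ]]
```

```bash
cat >> h.py <<'E'
YAW=30.4; CR=np.array([.5533,.2318,0]); XH=np.array([np.cos(np.radians(YAW)),np.sin(np.radians(YAW)),0])
def bar(th,a,gap,L=149,h=6.8):
    t=np.radians(th); u=np.array([np.cos(t),-np.sin(t)]); n=np.array([np.sin(t),np.cos(t)])
    q=(np.array([0,13.])+(8+gap)*n+(a-L)*u+h*n)/1e3
    return CR+XH*q[0]+[0,0,q[1]]
def goto(th,a,gap,**k): rel(bar(th,a,gap,**k),YAW,th)
def state():
    "bar angle, a, gap and lateral from measured pose"
    o=ctrl.get_obs(); r=R.from_rotvec(o["tool_rot"]).as_matrix(); x=r[:,0]; th=-np.arcsin(x[2]); p=o["tool_pos"]-CR
    u=np.array([np.cos(th),-np.sin(th)]); n=np.array([np.sin(th),np.cos(th)]); q=np.array([p@XH,p[2]])*1e3-[0,13]
    print("th %.1f a %.1f gap %.1f lat %.1f yaw %.1f"%(np.degrees(th),q@u+149,q@n-14.8,1e3*(-XH[1]*p[0]+XH[0]*p[1]),np.degrees(np.arctan2(x[1],x[0]))),"t",round(o["t"],1),"F",o["contact_force"].round(1))
E
python3 -c "
from h import *
goto(30,-20,6);state()"
```

```text
shift [-0.0162 -0.0771  0.0834] turn [-0.0009 -0.5223  0.0006]
th 0.1 a 29.2 gap 170.8 lat -77.2 yaw 30.4 t 5.5 F [-0.2 -0.4 -6.4]
```

```bash
python3 -m jog '[[[-0.004,-0.02,0],[0,-0.08,0]],[[-0.01,-0.05,0.01],[0,-0.2,0]],[[-0.0162,-0.0771,0.02],[0,-0.33,0]],[[-0.0162,-0.0771,0.03],[0,-0.46,0]],[[-0.0162,-0.0771,0.04],[0,-0.5223,0]]]'
python3 -c "
from h import *
state();goto(30,-20,6)"
```

```text
t: 6.0
tool_pos: [0.4375, 0.1643, 0.1587]
tool_rot: [2.806, 0.767, -0.751]
contact_force: [-0.8, -0.5, -7.1]
opening: 0.0192
grip_force: 80.3
th 30.0 a -39.9 gap 44.4 lat 0.4 yaw 30.6 t 6.0 F [-0.8 -0.5 -7.1]
shift [0.0199 0.0003 0.0384] turn [ 0.0017 -0.0003  0.0023]
```

```bash
python3 -m jog '[[[0.005,0,0.01],[0,0,0.002]],[[0.012,0,0.022],[0,0,0.002]],[[0.018,0,0.034],[0,0,0.002]],[[0.02,0,0.0384],[0,0,0.002]],[[0.02,0,0.0384],[0,0,0.002]]]'
python3 - <<'E'
from h import *
state(); s=cam("scene"); t=cam("top")
a=cv2.resize(s["image"][120:250,170:330],None,fx=4,fy=4,interpolation=cv2.INTER_CUBIC)
cv2.imwrite("pics/s2.png",a)
p=lambda s_,z:proj(s,CR+XH*s_+[0,0,z])[0]
print("crest px",(p(0,.021)-[170,120])*4,"edge",(p(.025,.017)-[170,120])*4)
th=np.radians(30);tip=(np.array([0,.013])+.014*np.array([.5,.866])-.02*np.array([.866,-.5]))
print("tip expected",(p(*tip)-[170,120])*4)
E
```

```text
t: 6.5
tool_pos: [0.4343, 0.1615, 0.1159]
tool_rot: [2.809, 0.762, -0.752]
contact_force: [0.2, -0.3, -5.7]
opening: 0.0192
grip_force: 80.2
th 30.0 a -22.1 gap 5.2 lat -0.5 yaw 30.3 t 6.5 F [ 0.2 -0.3 -5.7]
crest px [365.8821 284.9111] edge [328.1421 284.6786]
tip expected [381.4811 270.2346]
```

View pics/s2.png

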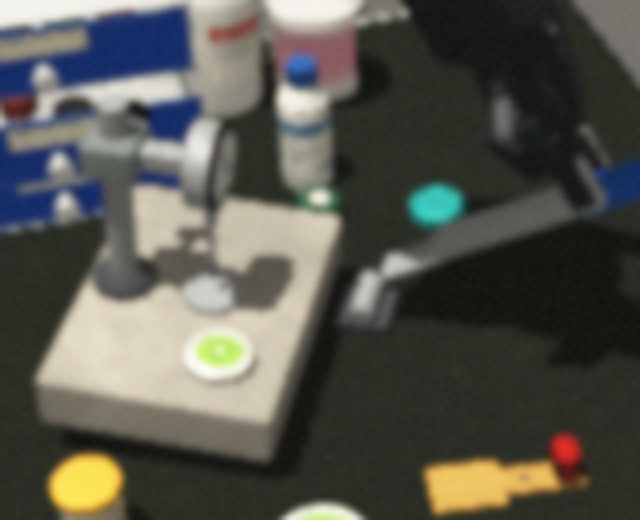

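The scene crop shows the blade end at about (385,272), just in front of and above the block's crest at (366,285), which agrees with the prediction.

```bash
python3 -m jog '[[[0.005,0,0.002],[0,0,0]],[[0.012,0,0.004],[0,0,0]],[[0.02,0,0.004],[0,0,0]],[[0.028,0,0.004],[0,0,0]],[[0.028,0,0.004],[0,0,0]]]'
python3 -c "
from h import *
state()"
python3 -m jog '[[[0.004,0,0],[0,0,0]],[[0.009,0,0],[0,0,0]],[[0.014,0,0],[0,0,0]],[[0.014,0,0],[0,0,0]]]'
python3 -c "
from h import *
state()"
```

```text
t: 7.1
tool_pos: [0.4549, 0.1735, 0.0984]
tool_rot: [2.808, 0.763, -0.751]
contact_force: [0.2, -0.5, -6.8]
opening: 0.0196
grip_force: 80.3
th 30.0 a 7.3 gap 2.1 lat -0.5 yaw 30.4 t 7.1 F [ 0.2 -0.5 -6.8]
t: 7.5
tool_pos: [0.4651, 0.1795, 0.0918]
tool_rot: [2.808, 0.762, -0.75]
contact_force: [0.5, -0.5, -7.0]
opening: 0.0193
grip_force: 80.3
th 29.9 a 20.8 gap 2.3 lat -0.5 yaw 30.4 t 7.5 F [ 0.5 -0.5 -7. ]
```

```bash
python3 -m jog '[[[0,0,0.001],[0,0,0]],[[0.004,0,0.0012],[0,0,0]],[[0.008,0,0.0012],[0,0,0]],[[0.008,0,0.0012],[0,0,0]]]'
python3 -c "
from h import *
state()"
python3 -m jog '[[[0.003,0,0],[0,0,0]],[[0.006,0,0],[0,0,0]],[[0.008,0,0],[0,0,0]],[[0.008,0,0],[0,0,0]]]'
python3 -c "
from h import *
state(); s=cam('scene');cv2.imwrite('pics/s3.png',cv2.resize(s['image'][150:230,190:300],None,fx=6,fy=6,interpolation=cv2.INTER_CUBIC))"
```

```text
t: 7.9
tool_pos: [0.4705, 0.1826, 0.0868]
tool_rot: [2.808, 0.762, -0.75]
contact_force: [0.1, -0.6, -6.9]
opening: 0.0195
grip_force: 80.3
th 29.9 a 28.7 gap 1.2 lat -0.5 yaw 30.4 t 7.9 F [ 0.1 -0.6 -6.9]
t: 8.3
tool_pos: [0.4764, 0.1861, 0.0829]
tool_rot: [2.808, 0.762, -0.75]
contact_force: [0.3, 0.4, -6.3]
opening: 0.0194
grip_force: 80.3
th 29.9 a 36.6 gap 1.2 lat -0.5 yaw 30.4 t 8.3 F [ 0.3  0.4 -6.3]
```

View pics/s3.png

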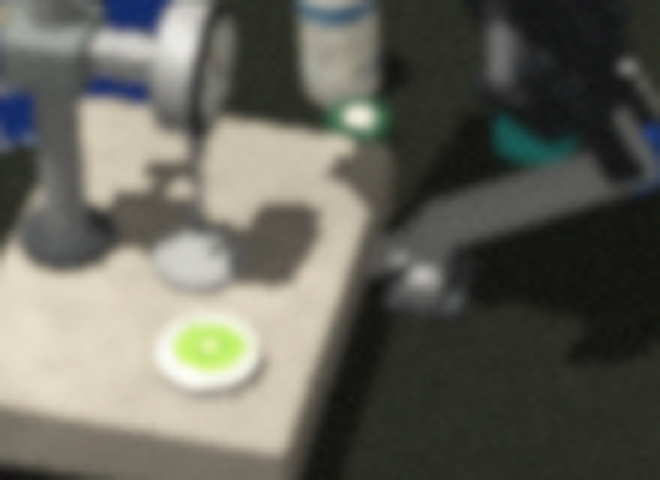

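The scene crop shows the blade under the slab's front edge, passing over the block. The wrist force shows no contact, only the bar's weight.

```bash
python3 -c "
from h import *
for th,a in((27,38),(24,40),(21,41),(18,41),(15,41)): goto(th,a,.3)"
```

```text
shift [ 0.0009 -0.0005  0.0066] turn [ 0.0008  0.0513 -0.0006]
shift [ 0.0026 -0.0005  0.0122] turn [ 0.0008  0.1037 -0.0006]
shift [ 0.0035 -0.0005  0.0178] turn [ 0.0008  0.156  -0.0006]
shift [ 0.0038 -0.0005  0.0235] turn [ 0.0008  0.2084 -0.0005]
shift [ 0.0043 -0.0005  0.0292] turn [ 0.0008  0.2608 -0.0005]
```

```bash
python3 -m jog '[[[0.001,0,0.0066],[0,0.051,0]],[[0.0026,0,0.0122],[0,0.104,0]],[[0.003,0,0.015],[0,0.13,0]],[[0.0035,0,0.0178],[0,0.156,0]],[[0.0035,0,0.0178],[0,0.156,0]]]'
python3 -c "
from h import *
state()
for th,a in((19,41),(17,41),(15,41),(13,41),(11,41)): goto(th,a,.3)"
```

```text
t: 8.85
tool_pos: [0.4705, 0.1827, 0.0658]
tool_rot: [2.893, 0.785, -0.537]
contact_force: [-0.1, -0.4, -6.7]
opening: 0.0192
grip_force: 80.2
th 21.0 a 40.2 gap -0.1 lat -0.4 yaw 30.4 t 8.8 F [-0.1 -0.4 -6.7]
shift [ 0.0004 -0.0004  0.0035] turn [ 0.0006  0.0355 -0.0007]
shift [ 0.     -0.0004  0.0073] turn [ 0.0006  0.0704 -0.0006]
shift [-0.0002 -0.0004  0.0111] turn [ 0.0006  0.1053 -0.0006]
shift [-0.0002 -0.0004  0.0149] turn [ 0.0006  0.1402 -0.0006]
shift [-0.0002 -0.0004  0.0187] turn [ 0.0006  0.1751 -0.0006]
```

```bash
python3 -m jog '[[[0.001,0,0.0035],[0,0.0355,0]],[[0.001,0,0.0055],[0,0.053,0]],[[0.001,0,0.0075],[0,0.07,0]],[[0.001,0,0.0113],[0,0.105,0]],[[0.001,0,0.0113],[0,0.105,0]]]'
python3 -c "
from h import *
state()
for th,a in((12,41),(9,41),(6,41)): goto(th,a,.3)"
```

```text
t: 9.35
tool_pos: [0.4683, 0.1814, 0.055]
tool_rot: [2.942, 0.798, -0.385]
contact_force: [0.6, 0.0, -6.6]
opening: 0.0195
grip_force: 80.3
th 14.9 a 42.6 gap 0.2 lat -0.5 yaw 30.4 t 9.3 F [ 0.6  0.  -6.6]
shift [-0.0023 -0.0005  0.0055] turn [ 0.0008  0.0514 -0.0006]
shift [-0.0026 -0.0005  0.0112] turn [ 0.0008  0.1037 -0.0006]
shift [-0.0027 -0.0005  0.0169] turn [ 0.0008  0.1561 -0.0006]
```

```bash
python3 -m jog '[[[-0.001,0,0.003],[0,0.025,0]],[[-0.002,0,0.0055],[0,0.051,0]],[[-0.002,0,0.0084],[0,0.078,0]],[[-0.002,0,0.0113],[0,0.104,0]],[[-0.002,0,0.0113],[0,0.104,0]]]'
python3 -c "
from h import *
state()
s=cam('scene');cv2.imwrite('pics/s4.png',cv2.resize(s['image'][150:230,190:310],None,fx=6,fy=6,interpolation=cv2.INTER_CUBIC))
for th,a in((7,41),(4,41),(1,41)): goto(th,a,.3)"
```

```text
t: 9.85
tool_pos: [0.4652, 0.1794, 0.0448]
tool_rot: [2.984, 0.81, -0.227]
contact_force: [4.4, 2.6, -8.1]
opening: 0.0195
grip_force: 80.1
th 8.7 a 42.8 gap 1.0 lat -0.6 yaw 30.4 t 9.8 F [ 4.4  2.6 -8.1]
shift [-0.0023 -0.0006  0.0042] turn [ 0.0012  0.0309 -0.0005]
shift [-0.0028 -0.0006  0.0099] turn [ 0.0012  0.0832 -0.0005]
shift [-0.0029 -0.0006  0.0156] turn [ 0.0012  0.1356 -0.0004]
```

View pics/s4.png

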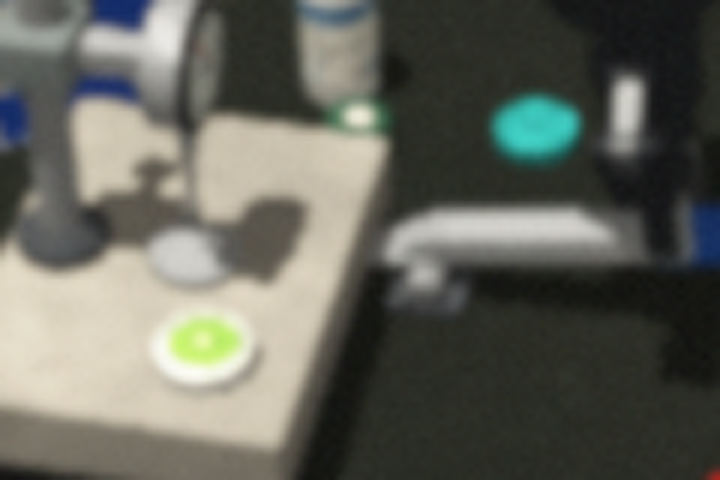

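The scene crop shows the bar nearly level, resting on the block with the blade under the slab. The level is undisturbed.

```bash
python3 -m jog '[[[0,0,0.003],[0,0.02,0]],[[0,0,0.005],[0,0.035,0]],[[0,0,0.008],[0,0.06,0]],[[0,0,0.0105],[0,0.083,0]],[[0,0,0.0105],[0,0.083,0]]]'
python3 -c "
from h import *
state()
for th,a in((1,43),(-2,43),(-4,43)): goto(th,a,.3)"
```

```text
t: 10.4
tool_pos: [0.4635, 0.1784, 0.0345]
tool_rot: [3.011, 0.817, -0.105]
contact_force: [4.3, 3.1, -6.0]
opening: 0.019
grip_force: 80.4
th 4.0 a 43.3 gap -0.7 lat -0.7 yaw 30.4 t 10.4 F [ 4.3  3.1 -6. ]
shift [-0.0009 -0.0007  0.0046] turn [ 0.0013  0.0525 -0.0006]
shift [-0.0013 -0.0007  0.0102] turn [ 0.0013  0.1049 -0.0006]
shift [-0.0014 -0.0007  0.0139] turn [ 0.0013  0.1398 -0.0005]
```

```bash
python3 -m jog '[[[0,0,0.0025],[0,0.026,0]],[[0,0,0.005],[0,0.052,0]],[[0,0,0.0078],[0,0.078,0]],[[0,0,0.0105],[0,0.105,0]],[[0,0,0.0105],[0,0.105,0]]]'
python3 -c "
from h import *
state()
s=cam('scene');print([(c,a) for c,a,r in blobs(s,(35,60,60),(90,255,255)) if abs(c[0]-224)<15 and c[1]<230])
for th,a in((-3,43),(-4,43),(-5,43)): goto(th,a,.3)"
```

```text
t: 10.9
tool_pos: [0.4627, 0.1778, 0.0242]
tool_rot: [-3.024, -0.821, -0.053]
contact_force: [3.9, 3.2, -3.0]
opening: 0.019
grip_force: 80.6
th -2.0 a 44.0 gap 0.1 lat -0.7 yaw 30.4 t 10.9 F [ 3.9  3.2 -3. ]
[(array([222.4, 205.2]), np.int32(75))]
shift [-0.0013 -0.0008  0.0018] turn [ 0.0015  0.0182 -0.0002]
shift [-0.0015 -0.0008  0.0037] turn [ 0.0015  0.0357 -0.0002]
shift [-0.0017 -0.0008  0.0055] turn [ 0.0015  0.0531 -0.0002]
```

```bash
python3 -m jog '[[[0,0,0.0015],[0,0.014,0]],[[0,0,0.003],[0,0.028,0]],[[0,0,0.0045],[0,0.042,0]],[[0,0,0.006],[0,0.056,0]],[[0,0,0.006],[0,0.056,0]]]'
python3 -c "
from h import *
state()
s=cam('scene');print([(c,a) for c,a,r in blobs(s,(35,60,60),(90,255,255)) if abs(c[0]-224)<15 and c[1]<230])
now()"
```

```text
t: 11.45
tool_pos: [0.4627, 0.1779, 0.0179]
tool_rot: [-3.008, -0.817, -0.134]
contact_force: [4.4, 2.6, -2.0]
opening: 0.0194
grip_force: 80.7
th -5.1 a 44.4 gap -0.6 lat -0.7 yaw 30.4 t 11.4 F [ 4.4  2.6 -2. ]
[(array([221.8, 204.5]), np.int32(74))]
t 11.5 p [0.4627 0.1778 0.0179] yaw 30.38 pitch -5.05 z [ 0.0765  0.0435 -0.9961] F [ 3.102   2.5995 -2.3525] op 0.0194 g 80.7
```

```bash
python3 -m jog '[[[0,0,0.001],[0,0.008,0]],[[0,0,0.001],[0,0.008,0]],[[0,0,0.001],[0,0.008,0]]]'
python3 -m jog '[[[0,0,0.001],[0,0,0]],[[0,0,0.001],[0,0,0]],[[0,0,0.001],[0,0,0]],[[0,0,0.001],[0,0,0]],[[0,0,0.001],[0,0,0]]]' - 20
python3 -m jog '[[[0,0,0],[0,0,0]],[[0,0,0],[0,0,0]],[[0,0,0],[0,0,0]],[[0,0,0],[0,0,0]]]' 0.6
python3 -m jog '[[[0,0,-0.01],[0,0,0]],[[0,0,-0.03],[0,0,0]],[[0,0,-0.06],[0,0,0]],[[0,0,-0.1],[0,0,0]],[[0,0,-0.14],[0,0,0]]]'
python3 - <<'E'
from h import *
now()
s=cam('scene');t=cam("top");print([(c,a) for c,a,r in blobs(s,(35,60,60),(90,255,255)) if abs(c[0]-224)<15 and c[1]<230])
cv2.imwrite('pics/s5.png',np.hstack([cv2.resize(s['image'][150:250,190:330],(490,350)),cv2.resize(t['image'][150:280,190:300],(296,350))]))
for d in(t,s):
  for nm,lo,hi in(("red",(0,150,90),(8,255,255)),("brass",(12,100,90),(28,255,255)),("blue",(100,120,60),(125,255,255))):
    print(nm,[(c,a,onz(d,c,{"red":.024,"brass":.005,"blue":.012}[nm])[0]) for c,a,r in blobs(d,lo,hi,20) if .3<onz(d,c,.01)[0][0]<.5 and .05<onz(d,c,.01)[0][1]<.35])
E
```

```text
t: 11.8
tool_pos: [0.4628, 0.1779, 0.0172]
tool_rot: [-3.006, -0.816, -0.143]
contact_force: [1.1, 0.8, 3.5]
opening: 0.0195
grip_force: 81.3
t: 12.3
tool_pos: [0.4628, 0.1779, 0.0171]
tool_rot: [-3.006, -0.817, -0.141]
contact_force: [-2.8, -1.7, 12.3]
opening: 0.0196
grip_force: 82.5
t: 12.7
tool_pos: [0.4619, 0.1777, 0.0151]
tool_rot: [-3.006, -0.816, -0.14]
contact_force: [-0.1, -0.1, 0.2]
opening: 0.0515
grip_force: 0.0
t: 13.2
tool_pos: [0.4504, 0.1711, 0.1567]
tool_rot: [-3.006, -0.816, -0.142]
contact_force: [0.3, 0.2, 0.4]
opening: 0.0512
grip_force: 0.0
t 13.2 p [0.4504 0.1711 0.1567] yaw 30.39 pitch -5.39 z [ 0.0814  0.0468 -0.9956] F [0.2716 0.2073 0.4054] op 0.0512 g 0.0
[(array([221.6, 204.5]), np.int32(74))]
red [(array([253.1, 265.2]), np.int32(49), array([0.3683, 0.2631, 0.024 ]))]
brass [(array([238. , 252.8]), np.int32(368), array([0.3983, 0.3001, 0.005 ]))]
blue [(array([311.4, 266.8]), np.int32(28), array([0.3617, 0.1216, 0.012 ]))]
red [(array([310.8, 232.1]), np.int32(63), array([0.3702, 0.2648, 0.024 ]))]
brass [(array([291.7, 240.4]), np.int32(391), array([0.3972, 0.2999, 0.005 ]))]
blue [(array([323.9, 201. ]), np.int32(530), array([0.4169, 0.1475, 0.012 ]))]
```

View pics/s5.png

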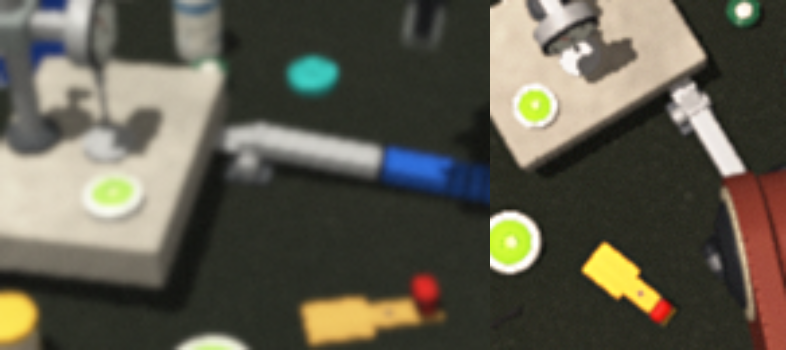

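The views show the stand held up by the bar, with the handle down on the bench. The level is in place and the shim is untouched, with its tab at about (0.369,0.264).

Run:
```python
from h import *
s=cam("scene");t=cam("top")
b=lambda d,q:min(blobs(d,(35,60,60),(90,255,255)),key=lambda b:np.linalg.norm(b[0]-q))[0]
print("level start",cross(t,[208,191.3],s,[224.4,207.3]),"now",cross(t,b(t,[208,191]),s,b(s,[222,205])))
rel([.368,.262,.15],52)
```

```text
level start [0.545  0.3666 0.0645] now [0.5499 0.3698 0.0724]
shift [-0.0272 -0.1206  0.0043] turn [ 0.0207 -0.0965 -0.3768]
```

```bash
python3 -m jog '[[[-0.007,-0.03,0.001],[0.005,-0.024,-0.08]],[[-0.014,-0.06,0.002],[0.01,-0.05,-0.18]],[[-0.02,-0.09,0.003],[0.0155,-0.075,-0.28]],[[-0.0272,-0.1206,0.0043],[0.0207,-0.0965,-0.3768]],[[-0.0272,-0.1206,0.0043],[0.0207,-0.0965,-0.3768]]]'
python3 - <<'E'
from h import *
now(); d=cam("wrist");cv2.imwrite("pics/w3.png",cv2.resize(d["image"],None,fx=1.5,fy=1.5,interpolation=cv2.INTER_CUBIC))
for nm,lo,hi in(("red",(0,150,60),(8,255,255)),("brass",(12,100,90),(28,255,255))):
  for c,a,r in blobs(d,lo,hi,200): print(nm,c,a,r)
E
```

```text
t: 13.9
tool_pos: [0.3641, 0.2632, 0.1458]
tool_rot: [-2.819, -1.384, 0.013]
contact_force: [0.7, 0.1, -0.2]
opening: 0.051
grip_force: 0.0
t 13.9 p [0.3641 0.2632 0.1458] yaw 52.29 pitch 0.39 z [-0.0084 -0.0021 -1.    ] F [ 0.675   0.1405 -0.2008] op 0.051 g 0.0
red [260.1 179.1] 338 ((260.0, 178.5), (17.0, 22.0), 90.0)
brass [261.  136.1] 1332 ((262.0, 128.0), (80.0, 36.0), 90.0)
brass [182.2 227.7] 355 ((181.44613647460938, 230.9765167236328), (71.85100555419922, 27.60921287536621), 30.677282333374023)
```

View pics/w3.png

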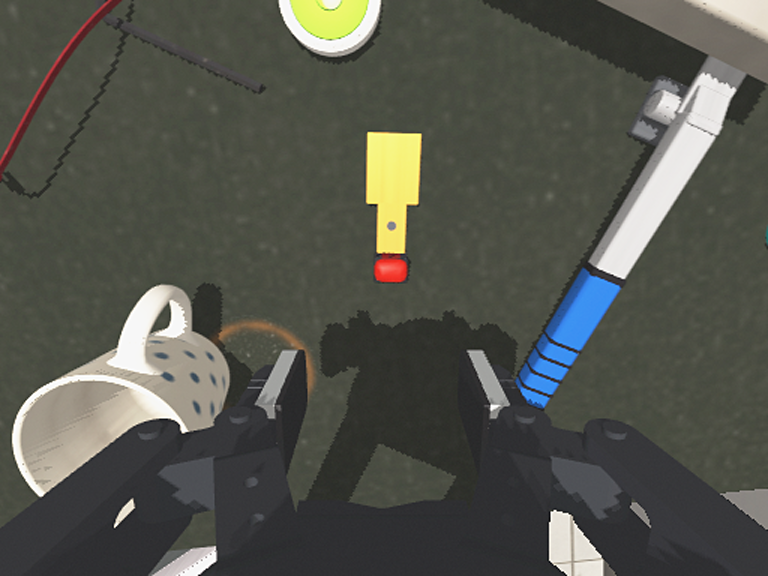

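The wrist view (1.5x) shows the shim aligned with the tool, with the seat centre at (394,168) and tab top at (391,268). The bar is lying over the block.

Run:
```python
from h import *
d=cam("wrist")
s=onz(d,np.array([394,168])/1.5,.005)[0];t=onz(d,np.array([391.5,268])/1.5,.027)[0];v=(s-t)[:2]
y=np.degrees(np.arctan2(v[1],v[0]));print(s,t,np.linalg.norm(v),y)
e=onz(d,np.array([[368,133],[367,204],[421,134],[419,205]])/1.5,.005)
for a,b in((0,1),(2,3)): w=e[a]-e[b];print("edge yaw",np.degrees(np.arctan2(w[1],w[0])),np.linalg.norm(w))
print("seat c",e.mean(0)); rel([*t[:2],.003],y)
```

```text
[0.41   0.3076 0.005 ] [0.3742 0.264  0.027 ] 0.05644199022079052 50.563176413899086
edge yaw 50.761120771531246 0.04141770590245228
edge yaw 51.83122349823866 0.04144045667471151
seat c [0.4093 0.3069 0.005 ]
shift [0.0076 0.0054 0.1436] turn [-0.0032  0.0053  0.0258]
```

```bash
python3 -m jog '[[[0.003,0.002,0.02],[0,0.005,0.02]],[[0.006,0.005,0.055],[0,0.005,0.02]],[[0.0066,0.0055,0.09],[0,0.005,0.02]],[[0.0066,0.0055,0.115],[0,0.005,0.02]],[[0.0066,0.0055,0.125],[0,0.005,0.02]]]' 0.6
python3 -c "
from h import *
now();rel([.3736,.263,.004],51)"
```

```text
t: 14.5
tool_pos: [0.3732, 0.2615, 0.0197]
tool_rot: [-2.836, -1.344, 0.008]
contact_force: [-1.0, -0.1, 0.0]
opening: 0.0512
grip_force: 0.0
t 14.5 p [0.3732 0.2615 0.0197] yaw 50.72 pitch 0.21 z [-0.0061  0.0003 -1.    ] F [-0.9657 -0.0669  0.0278] op 0.0512 g 0.0
shift [ 0.0015 -0.0005  0.0157] turn [-0.0049  0.0036 -0.0049]
```

```bash
python3 -m jog '[[[0.0015,0,0.006],[0,0,0]],[[0.0015,0,0.011],[0,0,0]],[[0.0015,0,0.015],[0,0,0]],[[0.0015,0,0.015],[0,0,0]]]'
python3 -m jog '[[[0,0,0],[0,0,0]],[[0,0,0],[0,0,0]],[[0,0,0],[0,0,0]],[[0,0,0],[0,0,0]],[[0,0,0],[0,0,0]]]' 0 40
python3 -m jog '[[[0,0,-0.002],[0,0,0]],[[0,0,-0.005],[0,0,0]],[[0,0,-0.008],[0,0,0]],[[0,0,-0.008],[0,0,0]]]'
python3 - <<'E'
from h import *
now(); E=np.array([.542,.2985]);X=XH[:2];foot=E+.022*X
print("foot est",foot,"final tcp",foot-.058*X)
rel([*(foot-.118*X),.012],YAW)
d=cam("wrist");print([(c,a,r) for c,a,r in blobs(d,(12,100,90),(28,255,255),200)])
E
```

```text
t: 14.9
tool_pos: [0.3765, 0.265, 0.0086]
tool_rot: [-2.835, -1.347, -0.003]
contact_force: [0.6, -0.8, -0.3]
opening: 0.0509
grip_force: 0.0
t: 15.4
tool_pos: [0.3765, 0.2652, 0.009]
tool_rot: [-2.834, -1.347, -0.003]
contact_force: [-2.1, 0.8, 5.7]
opening: 0.0192
grip_force: 39.3
t: 15.8
tool_pos: [0.3762, 0.2649, 0.0165]
tool_rot: [-2.835, -1.347, -0.003]
contact_force: [0.4, -0.6, -1.1]
opening: 0.0194
grip_force: 38.7
t 15.8 p [0.3762 0.2649 0.0165] yaw 50.85 pitch -0.16 z [ 0.0002  0.0035 -1.    ] F [ 0.4076 -0.6176 -1.1014] op 0.0194 g 38.7
foot est [0.561  0.3096] final tcp [0.5109 0.2803]
shift [0.0408 0.0738 0.0044] turn [-0.0025 -0.0024  0.3569]
[]
```

```bash
python3 -m jog '[[[0.008,0.015,0],[0,0,0.06]],[[0.018,0.035,0],[0,0,0.15]],[[0.03,0.055,0],[0,0,0.26]],[[0.041,0.074,0],[0,0,0.357]],[[0.041,0.074,0],[0,0,0.357]]]'
python3 - <<'E'
from h import *
now(); d=cam("wrist");cv2.imwrite("pics/w4.png",cv2.resize(d["image"],None,fx=1.5,fy=1.5,interpolation=cv2.INTER_CUBIC))
t=cam("top");s=cam("scene")
for q in(t,s):print([(c,a,onz(q,c,.0125)[0]) for c,a,r in blobs(q,(12,100,90),(28,255,255),60) if .4<onz(q,c,.012)[0][0]<.56 and .2<onz(q,c,.012)[0][1]<.4])
E
```

```text
t: 16.35
tool_pos: [0.4618, 0.2496, 0.0166]
tool_rot: [-3.03, -0.819, -0.004]
contact_force: [-0.4, 0.2, -1.9]
opening: 0.0191
grip_force: 39.0
t 16.35 p [0.4618 0.2496 0.0166] yaw 30.26 pitch -0.19 z [ 0.0016  0.0037 -1.    ] F [-0.4082  0.1894 -1.856 ] op 0.0191 g 39.0
[]
[(array([266. , 213.1]), np.int32(279), array([0.4967, 0.2777, 0.0125]))]
```

View pics/w4.png

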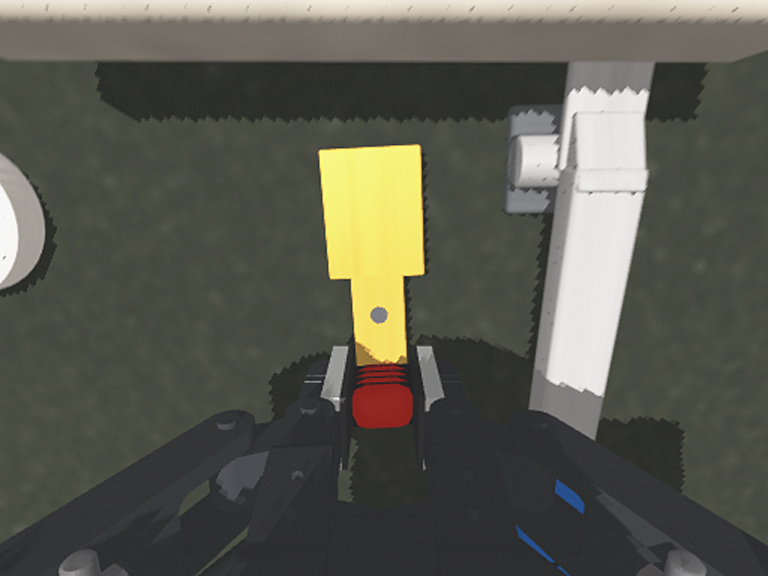

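The wrist view (1.5x) shows the seat corners at (318,150), (420,145), (426,274) and (330,279), so the seat is turned by about 3°. The slab's lower front edge is at y≈61, with its right corner near (733,62).

Run:
```python
from h import *
d=cam("wrist");o=ctrl.get_obs()
c=onz(d,np.array([[318,150],[420,145],[426,274],[330,279]])/1.5,.0125)
Y=np.array([-XH[1],XH[0]]);X=XH[:2]
w=(c[0]+c[1]-c[2]-c[3])[:2];print("seat",c.mean(0),"yaw",np.degrees(np.arctan2(w[1],w[0])),"len",np.linalg.norm(w)/2)
k=onz(d,np.array([[733,62],[40,61]])/1.5,.0265);print("corner",k,"edge yaw",np.degrees(np.arctan2(*(k[1]-k[0])[1::-1]))-90)
E=k[0][:2]+.095*Y;print("edge mid",E,"foot",E+.022*X)
F=np.array([.561,.3096]); 
for f in(F,E+.022*X):
  r=f-c.mean(0)[:2];print("seat->foot along",r@X,"left",r@Y)
# left/right slab top corners in top cam
t=cam("top");g=cv2.cvtColor(t["image"],cv2.COLOR_BGR2HSV)
m=((g[...,1]<70)&(g[...,2]>140)).astype(np.uint8);n,l,st,ce=cv2.connectedComponentsWithStats(m);i=l[190,235] or l[200,215]
if i:
  h=cv2.approxPolyDP(cv2.convexHull(np.argwhere(l==i)[:,::-1].astype(np.int32)),6,True)[:,0];print(h,onz(t,h,.0615))
```

```text
seat [0.5038 0.2793 0.0125] yaw 34.149854528743795 len 0.04085892631283243
corner [[0.5877 0.2188 0.0265]
 [0.4958 0.3758 0.0265]] edge yaw 30.32706944275263
edge mid [0.5396 0.3007] foot [0.5586 0.3118]
seat->foot along 0.06466523797077053 left -0.002815900598565889
seat->foot along 0.06370512128784335 left 0.0003331320146327463
[[269 171]
 [201 211]
 [174 162]
 [199 132]
 [240 124]] [[0.5909 0.2212 0.0615]
 [0.4984 0.3833 0.0615]
 [0.6168 0.4475 0.0615]
 [0.6889 0.3876 0.0615]
 [0.7067 0.2888 0.0615]]
```

```bash
python3 -m jog '[[[0.002,0,0.002],[0,0,0]],[[0.005,0,0.004],[0,0,0]],[[0.01,0,0.006],[0,0,0]],[[0.016,0.0005,0.007],[0,0,0]],[[0.022,0.0005,0.007],[0,0,0]]]'
python3 -m jog '[[[0.007,0,0],[0,0,0]],[[0.014,0,0],[0,0,0]],[[0.021,0,0],[0,0,0]],[[0.0265,0.0005,0],[0,0,0]],[[0.0265,0.0005,0],[0,0,0]]]'
python3 -c "
from h import *
now()"
python3 -m jog '[[[0.005,0,0],[0,0,0]],[[0.01,0,0],[0,0,0]],[[0.0145,0,0],[0,0,0]],[[0.016,0,0],[0,0,0]],[[0.016,0,0],[0,0,0]]]'
python3 - <<'E'
from h import *
now()
d=cam("wrist");cv2.imwrite("pics/w5.png",cv2.resize(d["image"],None,fx=1.5,fy=1.5,interpolation=cv2.INTER_CUBIC))
E
```

```text
t: 17.1
tool_pos: [0.4791, 0.261, 0.0092]
tool_rot: [-3.028, -0.823, -0.001]
contact_force: [-0.3, 0.4, -0.1]
opening: 0.0194
grip_force: 39.1
t: 17.6
tool_pos: [0.5025, 0.2739, 0.0093]
tool_rot: [-3.029, -0.823, -0.002]
contact_force: [-0.2, 0.2, -0.3]
opening: 0.0191
grip_force: 39.0
t 17.6 p [0.5025 0.2739 0.0093] yaw 30.4 pitch -0.11 z [ 0.0002  0.0035 -1.    ] F [-0.2332  0.1611 -0.2937] op 0.0191 g 39.0
t: 18.1
tool_pos: [0.5157, 0.2818, 0.0092]
tool_rot: [-3.028, -0.823, -0.001]
contact_force: [0.4, 1.0, -0.8]
opening: 0.0187
grip_force: 39.0
t 18.1 p [0.5157 0.2818 0.0092] yaw 30.4 pitch -0.09 z [-0.0002  0.0034 -1.    ] F [ 0.442   0.9927 -0.7748] op 0.0187 g 39.0
```

View pics/w5.png

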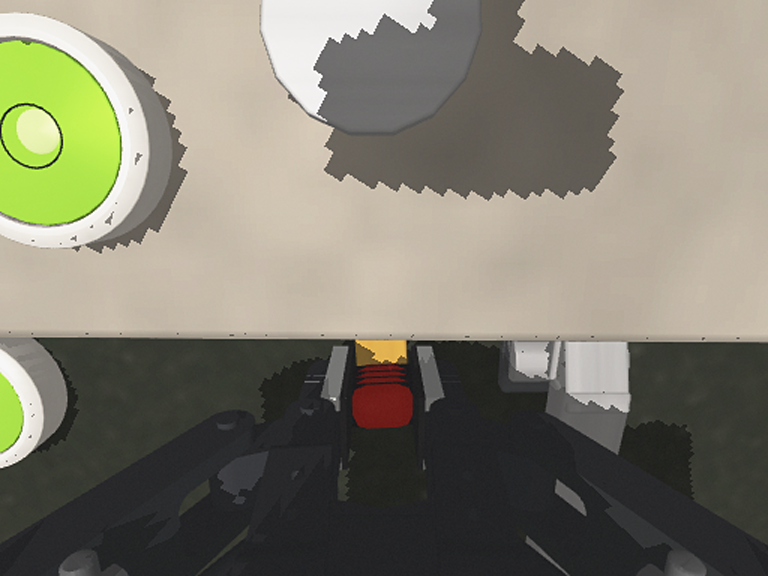

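Run:
```python
from h import *
d=cam("wrist");p=ctrl.get_obs()["tool_pos"][:2]
X=XH[:2];Y=np.array([-X[1],X[0]])
e=onz(d,np.array([[380,338]])/1.5,.0615)[0][:2]-.0016*X
seat=np.array([.5038,.2793])+(p-[.4618,.2496])
print("edge x rel tcp",(e-p)@X,"foot rel",(e-p)@X+.022,"seat rel",(seat-p)@X,(seat-p)@Y,"seat-F",(np.array([.5605,.311])-seat)@X,(np.array([.5605,.311])-seat)@Y)
```

```text
edge x rel tcp 0.03351366857846365 foot rel 0.05551366857846365 seat rel 0.05125477690110341 0.0043632378823666535 seat-F 0.002452963516550988 -0.0019083340903185005
```

```bash
python3 -m jog '[[[0.002,0.0005,0],[0,0,0]],[[0.003,0.001,0],[0,0,0]],[[0.003,0.001,0],[0,0,0]]]'
python3 -m jog '[[[0,0,0],[0,0,0]],[[0,0,0],[0,0,0]],[[0,0,0],[0,0,0]],[[0,0,0],[0,0,0]]]' 0.5
python3 -m jog '[[[0,0,-0.01],[0,0,0]],[[0,0,-0.025],[0,0,0]],[[-0.01,0,-0.045],[0,0,0]],[[-0.05,0,-0.075],[0,0,0]],[[-0.08,0,-0.1],[0,0,0]]]'
python3 - <<'E'
from h import *
now(); d=cam("wrist");cv2.imwrite("pics/w6.png",d["image"])
s=cam("scene");print([(c,a) for c,a,r in blobs(s,(35,60,60),(90,255,255)) if abs(c[0]-222)<15 and c[1]<230])
for c,a,r in blobs(d,(0,150,60),(8,255,255),50): print("red",c,a,onz(d,c,.027))
g=bar(-5.4,44.4,0); print(g); rel(g+[0,0,.08],YAW,-5.4)
E
```

```text
t: 18.5
tool_pos: [0.5187, 0.2824, 0.0092]
tool_rot: [-3.029, -0.823, -0.001]
contact_force: [0.5, 0.5, -0.3]
opening: 0.0192
grip_force: 39.0
t: 18.9
tool_pos: [0.5186, 0.2824, 0.0093]
tool_rot: [-3.029, -0.823, -0.001]
contact_force: [-0.6, 0.8, -0.4]
opening: 0.0428
grip_force: 0.0
t: 19.4
tool_pos: [0.449, 0.2412, 0.1114]
tool_rot: [-3.028, -0.823, -0.003]
contact_force: [1.0, 0.5, 0.7]
opening: 0.0421
grip_force: 0.0
t 19.4 p [0.449  0.2412 0.1114] yaw 30.41 pitch -0.14 z [ 0.0007  0.0036 -1.    ] F [0.9562 0.5152 0.7315] op 0.0421 g 0.0
[(array([221.6, 204.5]), np.int32(74))]
red [254.5 103. ] 475 [[0.5116 0.2779 0.027 ]]
[0.4623 0.1784 0.0179]
shift [-0.0218  0.0606  0.0163] turn [-0.0014  0.0847 -0.0002]
```

```bash
python3 -m jog '[[[-0.006,0.015,0.003],[0,0.02,0]],[[-0.012,0.035,0.006],[0,0.05,0]],[[-0.018,0.052,0.01],[0,0.085,0]],[[-0.022,0.0606,0.0163],[0,0.085,0]],[[-0.022,0.0606,0.0163],[0,0.085,0]]]' 0.6
python3 -c "
from h import *
now(); rel([.4628,.1779,.0171],YAW,-5.4)
d=cam('wrist');
for c,a,r in blobs(d,(100,120,60),(125,255,255),300): print(c,a,r,onz(d,c,.02))"
```

```text
t: 20.0
tool_pos: [0.461, 0.1774, 0.0918]
tool_rot: [-3.005, -0.813, -0.126]
contact_force: [0.1, 0.6, -0.7]
opening: 0.0513
grip_force: 0.0
t 20.0 p [0.461  0.1774 0.0918] yaw 30.28 pitch -4.84 z [ 0.0711  0.0457 -0.9964] F [ 0.1094  0.5808 -0.6938] op 0.0513 g 0.0
shift [-0.0045  0.0007  0.0746] turn [-0.0034  0.0097 -0.0022]
[255.6 230.7] 1730 ((255.5, 231.0), (58.0, 29.0), 90.0) [[0.4487 0.1693 0.02  ]]
[255.5 268.9] 305 ((255.5, 268.5), (11.0, 27.0), 90.0) [[0.4217 0.1536 0.02  ]]
[255.5 282.4] 327 ((255.5, 282.5), (11.0, 27.0), 90.0) [[0.4119 0.1479 0.02  ]]
```

```bash
python3 -m jog '[[[-0.001,0,0.015],[0,0.005,0]],[[-0.003,0.0005,0.04],[0,0.01,0]],[[-0.0045,0.0007,0.06],[0,0.01,0]],[[-0.0045,0.0007,0.072],[0,0.01,0]],[[-0.0045,0.0007,0.0746],[0,0.01,0]]]'
python3 -m jog '[[[0,0,0],[0,0,0]],[[0,0,0],[0,0,0]],[[0,0,0],[0,0,0]],[[0,0,0],[0,0,0]],[[0,0,0],[0,0,0]]]' 0 90
python3 -c "
from h import *
state()
o=ctrl.get_obs(); a=44.4
for th in (-3,-1,1,3,5,7,9): goto(th,a,0)"
```

```text
t: 20.55
tool_pos: [0.4623, 0.1792, 0.0164]
tool_rot: [-3.001, -0.816, -0.139]
contact_force: [0.5, -0.1, 0.3]
opening: 0.0513
grip_force: 0.0
t: 21.05
tool_pos: [0.4643, 0.179, 0.0195]
tool_rot: [-3.001, -0.815, -0.147]
contact_force: [-1.6, 0.2, 5.8]
opening: 0.0185
grip_force: 88.3
th -5.6 a 46.6 gap 1.8 lat -0.5 yaw 30.4 t 21.1 F [-1.6  0.2  5.8]
shift [-0.0014 -0.0005 -0.003 ] turn [-0.0024 -0.0462 -0.0003]
shift [-0.0007 -0.0005 -0.0066] turn [-0.0024 -0.0811 -0.0003]
shift [ 0.0002 -0.0005 -0.0102] turn [-0.0024 -0.116  -0.0002]
shift [ 0.0012 -0.0005 -0.0137] turn [-0.0024 -0.1509 -0.0002]
shift [ 0.0023 -0.0005 -0.0172] turn [-0.0024 -0.1858 -0.0001]
shift [ 0.0035 -0.0005 -0.0207] turn [-0.0024 -0.2207 -0.0001]
shift [ 0.0049 -0.0005 -0.0241] turn [-0.0024 -0.2556 -0.0001]
```

```bash
python3 -c "
from h import *
for th in (-3,0,3,6,9): goto(th,44.4,0,L=146.8,h=8.6)"
```

```text
shift [ 0.0008 -0.0005 -0.0047] turn [-0.0024 -0.0462 -0.0003]
shift [ 0.0021 -0.0005 -0.01  ] turn [-0.0024 -0.0986 -0.0002]
shift [ 0.0036 -0.0005 -0.0152] turn [-0.0024 -0.1509 -0.0002]
shift [ 0.0054 -0.0005 -0.0203] turn [-0.0024 -0.2033 -0.0001]
shift [ 0.0075 -0.0005 -0.0253] turn [-0.0024 -0.2556 -0.0001]
```

```bash
python3 -m jog '[[[0.0003,0,-0.0023],[0,-0.023,0]],[[0.0008,0,-0.0047],[0,-0.046,0]],[[0.0014,0,-0.0073],[0,-0.072,0]],[[0.0021,0,-0.01],[0,-0.098,0]],[[0.0021,0,-0.01],[0,-0.098,0]]]'
python3 -c "
from h import *
state()"
python3 -m jog '[[[0.0007,0,-0.0026],[0,-0.026,0]],[[0.0015,0,-0.0052],[0,-0.052,0]],[[0.0024,0,-0.0077],[0,-0.078,0]],[[0.0033,0,-0.0102],[0,-0.105,0]],[[0.0033,0,-0.0102],[0,-0.105,0]]]'
python3 -c "
from h import *
state()
s=cam('scene');print([(c,a) for c,a,r in blobs(s,(35,60,60),(90,255,255)) if abs(c[0]-222)<15 and c[1]<230])
for th in (8,10,12,14,16): goto(th,44.4,0,L=146.8,h=8.6)"
```

```text
t: 21.55
tool_pos: [0.4642, 0.1793, 0.0281]
tool_rot: [-3.03, -0.824, 0.007]
contact_force: [-0.6, -0.3, -0.6]
opening: 0.0186
grip_force: 88.4
th 0.2 a 45.6 gap -0.1 lat -0.2 yaw 30.4 t 21.6 F [-0.6 -0.3 -0.6]
t: 22.05
tool_pos: [0.4675, 0.1813, 0.0379]
tool_rot: [3.003, 0.817, -0.162]
contact_force: [-0.3, -0.6, -5.3]
opening: 0.019
grip_force: 88.3
th 6.1 a 47.3 gap -0.6 lat -0.1 yaw 30.4 t 22.1 F [-0.3 -0.6 -5.3]
[(array([223.1, 205.7]), np.int32(76))]
shift [-0.0001 -0.0001 -0.0059] turn [-0.0032 -0.0333  0.0007]
shift [ 0.0007 -0.0001 -0.0095] turn [-0.0032 -0.0682  0.0007]
shift [ 0.0016 -0.0001 -0.013 ] turn [-0.0032 -0.1031  0.0008]
shift [ 0.0026 -0.0001 -0.0165] turn [-0.0032 -0.138   0.0009]
shift [ 0.0037 -0.0001 -0.0199] turn [-0.0032 -0.173   0.0009]
```

```bash
python3 -m jog '[[[0,0,-0.003],[0,-0.02,0]],[[0,0,-0.0055],[0,-0.035,0]],[[0,0,-0.0085],[0,-0.068,0]],[[0,0,-0.012],[0,-0.103,0]],[[0,0,-0.012],[0,-0.103,0]]]'
python3 -c "
from h import *
state()
s=cam('scene');print([(c,a) for c,a,r in blobs(s,(35,60,60),(90,255,255)) if abs(c[0]-222)<15 and c[1]<230])"
```

```text
t: 22.6
tool_pos: [0.469, 0.182, 0.0504]
tool_rot: [2.966, 0.807, -0.312]
contact_force: [0.4, 0.3, -5.9]
opening: 0.0185
grip_force: 88.3
th 12.0 a 45.4 gap 1.5 lat -0.3 yaw 30.5 t 22.6 F [ 0.4  0.3 -5.9]
[(array([223. , 205.7]), np.int32(75))]
```

```bash
python3 -m jog '[[[0,0,-0.0025],[0,-0.03,0]],[[-0.003,0,-0.0028],[0,-0.035,0]],[[-0.006,0,-0.003],[0,-0.035,0]],[[-0.01,0,-0.003],[0,-0.035,0]],[[-0.01,0,-0.003],[0,-0.035,0]]]'
python3 -c "
from h import *
state()
s=cam('scene');print([(c,a) for c,a,r in blobs(s,(35,60,60),(90,255,255)) if abs(c[0]-222)<15 and c[1]<230])"
```

```text
t: 23.15
tool_pos: [0.4594, 0.1765, 0.0551]
tool_rot: [2.952, 0.802, -0.365]
contact_force: [-0.6, -0.7, -6.1]
opening: 0.0188
grip_force: 88.4
th 14.1 a 33.1 gap -0.4 lat -0.2 yaw 30.4 t 23.1 F [-0.6 -0.7 -6.1]
[(array([223. , 205.7]), np.int32(75))]
```

```bash
python3 -m jog '[[[-0.006,0,-0.0005],[0,0,0]],[[-0.013,0,-0.001],[0,0,0]],[[-0.02,0,-0.001],[0,0,0]],[[-0.03,0,-0.004],[0,0,0]],[[-0.045,0,-0.01],[0,0,0]]]'
python3 -m jog '[[[-0.02,0,-0.02],[0,0.05,0]],[[-0.045,0,-0.03],[0,0.12,0]],[[-0.07,0,-0.03],[0,0.2,0]],[[-0.08,0,-0.03],[0,0.24,0]],[[-0.08,0,-0.03],[0,0.246,0]]]'
python3 -c "
from h import *
state();now()
s=cam('scene');print([(c,a) for c,a,r in blobs(s,(35,60,60),(90,255,255)) if abs(c[0]-222)<15 and c[1]<230])
Y=np.array([-XH[1],XH[0],0])
rel(np.array([.542,.2985,0])-.235*XH-.09*Y+[0,0,.06],20,0); print(np.array([.542,.2985,0])-.235*XH-.09*Y)"
```

```text
t: 23.7
tool_pos: [0.4234, 0.1555, 0.0755]
tool_rot: [2.951, 0.803, -0.367]
contact_force: [0.8, -0.0, -5.8]
opening: 0.0185
grip_force: 88.4
t: 24.2
tool_pos: [0.362, 0.1194, 0.124]
tool_rot: [-3.029, -0.821, -0.001]
contact_force: [0.2, 0.8, -6.7]
opening: 0.0187
grip_force: 89.1
th -0.1 a -72.8 gap 96.5 lat -0.2 yaw 30.3 t 24.2 F [ 0.2  0.8 -6.7]
t 24.2 p [0.362  0.1194 0.124 ] yaw 30.33 pitch -0.08 z [-0.0001  0.0029 -1.    ] F [ 0.1753  0.8083 -6.6756] op 0.0187 g 89.1
[(array([223.1, 205.7]), np.int32(76))]
shift [0.0098 0.0266 0.064 ] turn [-0.0028 -0.0016  0.1806]
[0.3849 0.102  0.    ]
```

```bash
python3 -m jog '[[[0,0.005,0],[0,0,0.1]],[[0,0.015,0],[0,0,0.23]],[[0,0.02,0],[0,0,0.36]],[[0,0.025,0],[0,0,0.5]],[[0,0.025,0],[0,0,0.62]]]'
python3 -c "
from h import *
now();rel([.52,.048,.05],-20.6)"
```

```text
t: 24.75
tool_pos: [0.3772, 0.0985, 0.1238]
tool_rot: [-3.136, 0.149, 0.004]
contact_force: [0.4, 1.0, -6.3]
opening: 0.0189
grip_force: 89.1
t 24.75 p [0.3772 0.0985 0.1238] yaw -5.44 pitch 0.15 z [-0.0025  0.0025 -1.    ] F [ 0.3911  1.0345 -6.2715] op 0.0189 g 89.1
shift [0.1472 0.0368 0.0734] turn [-0.0019  0.003   0.2645]
```

```bash
python3 -m jog '[[[0.02,0.005,0.005],[0,0,0.08]],[[0.055,0.015,0.02],[0,0,0.17]],[[0.095,0.025,0.04],[0,0,0.264]],[[0.13,0.034,0.06],[0,0,0.264]],[[0.1472,0.0368,0.0734],[0,0,0.264]]]'
python3 -m jog '[[[0,0,0.01],[0,0,0]],[[0,0,0.02],[0,0,0]],[[0,0,0.028],[0,0,0]],[[0,0,0.034],[0,0,0]],[[0,0,0.036],[0,0,0]]]'
python3 -c "
from h import *
now()"
```

```text
t: 25.25
tool_pos: [0.5225, 0.0481, 0.0484]
tool_rot: [-3.09, 0.553, 0.005]
contact_force: [-0.7, 0.8, -6.6]
opening: 0.0191
grip_force: 89.2
t: 25.75
tool_pos: [0.5191, 0.0496, 0.0138]
tool_rot: [-3.09, 0.551, 0.003]
contact_force: [-0.3, -0.0, -6.0]
opening: 0.0185
grip_force: 89.2
t 25.75 p [0.5191 0.0496 0.0138] yaw -20.22 pitch 0.15 z [-0.0016  0.0033 -1.    ] F [-0.27   -0.0059 -5.9693] op 0.0185 g 89.2
```

```bash
python3 -m jog '[[[0,0,0.002],[0,0,0]],[[0,0,0.004],[0,0,0]],[[0,0,0.006],[0,0,0]],[[0,0,0.007],[0,0,0]],[[0,0,0.007],[0,0,0]]]'
python3 -m jog '[[[0,0,0],[0,0,0]],[[0,0,0],[0,0,0]],[[0,0,0],[0,0,0]],[[0,0,0],[0,0,0]],[[0,0,0],[0,0,0]]]' 0.7
python3 -m jog '[[[0,0,-0.01],[0,0,0]],[[0,0,-0.03],[0,0,0]],[[0,0,-0.07],[0,0,0]],[[0,0,-0.11],[0,0,0]],[[0,0,-0.15],[0,0,0]]]'
python3 -m jog '[[[0,0.04,-0.02],[0,0,0]],[[0,0.08,-0.04],[0,0,0]],[[0,0.12,-0.04],[0,0,0]],[[0,0.16,-0.04],[0,0,0]],[[0,0.2,-0.04],[0,0,0]]]'
python3 - <<'E'
from h import *
now();s=cam("scene");t=cam("top")
a=cv2.resize(s["image"][130:270,170:350],None,fx=2.2,fy=2.5);b=cv2.resize(t["image"][110:280,160:370],(395,350));
cv2.imwrite("pics/f.png",np.hstack([a,b]))
b=lambda d,q:min(blobs(d,(35,60,60),(90,255,255)),key=lambda b:np.linalg.norm(b[0]-q))[0]
print("level",cross(t,b(t,[208,191]),s,b(s,[223,206])))
for c,a,r in blobs(t,(0,150,90),(8,255,255),20):
  if 230<c[0]<300 and c[1]>200: print("tab",c,onz(t,c,.027))
for c,a,r in blobs(t,(100,120,60),(125,255,255),200):
  if 300<c[0]: print("blue",c,onz(t,c,.016))
E
```

```text
t: 26.25
tool_pos: [0.5205, 0.0493, 0.009]
tool_rot: [-3.09, 0.552, 0.001]
contact_force: [-5.3, -0.2, 4.8]
opening: 0.0183
grip_force: 90.5
t: 26.75
tool_pos: [0.5203, 0.0493, 0.0077]
tool_rot: [-3.089, 0.552, 0.001]
contact_force: [0.3, 0.2, 0.1]
opening: 0.0597
grip_force: 0.0
t: 27.25
tool_pos: [0.5199, 0.0488, 0.1597]
tool_rot: [-3.09, 0.552, 0.001]
contact_force: [1.3, 1.0, 0.9]
opening: 0.06
grip_force: 0.0
t: 27.75
tool_pos: [0.4503, -0.1403, 0.1982]
tool_rot: [-3.09, 0.551, -0.002]
contact_force: [0.4, -0.5, 0.0]
opening: 0.0596
grip_force: 0.0
t 27.75 p [ 0.4503 -0.1403  0.1982] yaw -20.23 pitch -0.03 z [ 0.0015  0.0023 -1.    ] F [ 0.4079 -0.5326  0.0483] op 0.0596 g 0.0
level [0.5473 0.3683 0.0692]
tab [245.4 205.6] [[0.5125 0.2796 0.027 ]]
blue [331.7 223.2] [[0.4667 0.0692 0.016 ]]
blue [399.7 272.3] [[ 0.3453 -0.0907  0.016 ]]
```

View pics/f.png

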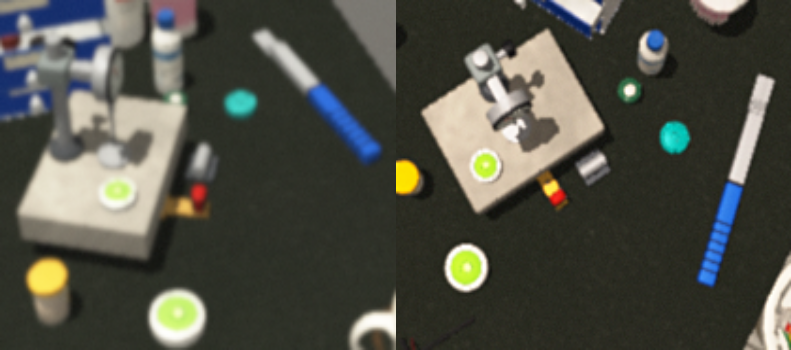

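The final views show the stand level on the shim, the spirit level in place and the bar flat on the bench, well clear. The jar and specimen are untouched, so I'm handing in.

```bash
python3 -c "
from station import job
print(job.finish_job())"
```

```text
the job is handed in; nothing more can be done
None
```

The job is handed in at about 28 s of the 72 s; the judge's verdict was not shown. By my camera measurements the stand is down level on the shim, the seat's centre is about 1 mm from under the foot, the spirit level is in place, and the bar is flat on the bench well clear.

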